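Spring the battery case open

TASK

Open the battery case with the yellow lid: press its red release tab down so that the spring lifts the lid by itself, then push the lid gently back with the fingertips until it is fully open, leaning back at its stop. This is a job of touching only: pick nothing up, leave the battery where it stands in the case, the case with the blue lid shut and its tab alone, and the tools where they lie. Finish with the hand clear of everything.

Things in the scene. Friction and masses are not known exactly. Their poses are not given: they have to be found in the camera images.
- yellow: battery case with a yellow lid: grey plastic box 92 (x) x 134 (y) x 100 mm high, 4 mm walls, open on top under its lid, fixed to the table. The case to open. Origin: centre of its underside. Its z is up, its -x side is the front with the red release tab, its +x side carries the lid's hinge.
- yellow_lid (a joint): the yellow lid's hinge, rad: 0 shut and latched; about 1.0 where its spring leaves it after release (the spring pushes no farther and takes about a second); 1.9 at the stop: fully open, leaning back 19 degrees past upright. Beyond about 1.3 the stiff hinge keeps it where it is left. The lid weighs 0.12 kg and moves with under 2 N at its edge.
- yellow_lid_hinge (a point): middle of the yellow lid's hinge line, 104 mm above the table at the back of the case; fixed to the case, 50 mm along its +x; the hinge line runs along the case's y
- yellow_lid_edge (a point): middle of the yellow lid's front edge, half-way through its thickness; moves with the lid. The lid is a plate 6 mm thick (shut: level, top 107 mm above the table), 138 mm wide, reaching 98 mm from the hinge line to this edge; in the middle of the edge a lip 50 mm wide reaches 8 mm farther.
- yellow_tab (a joint): the red release tab of the yellow case, a rocker on a pin along the case's y; rad: 0 at rest, 0.4 pressed to its stop. From 0.15 on, its nose is off the lid's lip and the lid is free. It springs back when let go.
- yellow_tab_press (a point): point to press on the yellow case's tab: on top of its flat paddle (46 mm wide, 6 mm thick, top 78 mm above the table), 34 mm in front of the pin, 12 mm from the paddle's free end. Press straight down: full travel here 13 mm, 2 to 5 N. The tab's upright nose piece stands behind the paddle: front face 26 mm from here towards the case, top 115 mm above the table.
- yellow_battery_center (a point): centre of the loose black battery, 70x113x86 mm, 1.4 kg, standing inside the yellow case, its top 91 mm above the table. Stays where it is.
- blue: battery case with a blue lid: grey plastic box 92 (x) x 134 (y) x 100 mm high, 4 mm walls, open on top under its lid, fixed to the table. Not to be opened. Origin: centre of its underside. Its z is up, its -x side is the front with the red release tab, its +x side carries the lid's hinge.
- blue_lid (a joint): the blue lid's hinge, rad: 0 shut and latched; about 1.0 where its spring leaves it after release (the spring pushes no farther and takes about a second); 1.9 at the stop: fully open, leaning back 19 degrees past upright. Beyond about 1.3 the stiff hinge keeps it where it is left. The lid weighs 0.12 kg and moves with under 2 N at its edge.
- blue_lid_hinge (a point): middle of the blue lid's hinge line, 104 mm above the table at the back of the case; fixed to the case, 50 mm along its +x; the hinge line runs along the case's y
- blue_lid_edge (a point): middle of the blue lid's front edge, half-way through its thickness; moves with the lid. The lid is a plate 6 mm thick (shut: level, top 107 mm above the table), 138 mm wide, reaching 98 mm from the hinge line to this edge; in the middle of the edge a lip 50 mm wide reaches 8 mm farther.
- blue_tab (a joint): the red release tab of the blue case, a rocker on a pin along the case's y; rad: 0 at rest, 0.4 pressed to its stop. From 0.15 on, its nose is off the lid's lip and the lid is free. It springs back when let go.
- blue_tab_press (a point): point to press on the blue case's tab: on top of its flat paddle (46 mm wide, 6 mm thick, top 78 mm above the table), 34 mm in front of the pin, 12 mm from the paddle's free end. Press straight down: full travel here 13 mm, 2 to 5 N. The tab's upright nose piece stands behind the paddle: front face 26 mm from here towards the case, top 115 mm above the table.
- blue_battery_center (a point): centre of the loose black battery, 70x113x86 mm, 1.4 kg, standing inside the blue case, its top 91 mm above the table. Stays where it is.
- multimeter: yellow hand multimeter, 128x70x38 mm, lying; origin at the centre of its underside. Bystander.
- pliers: pliers with red handles, 50x173x11 mm, lying; origin at the centre of its underside. Bystander.
- spanner_10: steel spanner, 22x124x6 mm, lying; origin at the centre of its underside. Bystander.
- syringe: clear plastic syringe, 26x124x17 mm, lying; origin at the centre of its underside. Bystander.
- neon_tester: small red-handled tester screwdriver, 18x91x18 mm, lying; origin at the centre of its underside. Bystander.
Mind the look-alikes: they are no part of the job. What is shaped like the yellow but black is not meant.

How it is judged (in metres and radians):
On the way, in this order (a step that is already met when the one before it is completed fails the run):
1. the yellow case's release tab is pressed down by the hand (value of joint yellow_tab above 0.15 rad and contact force between the fingers and yellow_tab above 0.3 N), for 0.05 s.
2. the lid has risen on its spring, untouched by the hand (value of joint yellow_lid between 0.8 and 1.4 rad and contact force between the fingers and yellow_lid below 0.1 N), for 0.1 s.
At the end, for the whole second after the job is handed in: the yellow lid is at rest beyond 1.75 rad (stop at 1.9), its tab is back up (under 0.08 rad), its battery within 12 mm of where it stood; the blue lid is shut (under 0.05 rad) and its tab up (under 0.08 rad) (value of joint yellow_lid above 1.75 rad and velocity of joint yellow_lid between -0.1 and 0.1 rad/s and value of joint each of yellow_tab, blue_tab below 0.08 rad and value of joint blue_lid below 0.05 rad and not (distance of yellow_battery_center from where it was at the start of the episode above 0.012 m)); the robot touches nothing.
It fails at once if a battery is lifted or shifted by more than 15 mm (distance of any of yellow_battery_center, blue_battery_center from where it was at the start of the episode above 0.015 m).
It fails at once if a tool lying about is moved by more than 20 mm or lifted (distance of any of multimeter, pliers, spanner_10, syringe, neon_tester from where it was at the start of the episode above 0.02 m or height (world z) of any of multimeter, pliers, spanner_10, syringe, neon_tester above 0.015 m).
It fails at once if the blue case's tab or lid is operated (value of joint blue_tab above 0.15 rad or value of joint blue_lid above 0.08 rad).
It fails at once if the lid or the tab is pushed with more than 40 N (contact force between the fingers and yellow_lid above 40 N or contact force between the fingers and yellow_tab above 40 N).
It fails at once if the yellow lid is flung (faster than 8 rad/s) (velocity of joint yellow_lid above 8 rad/s).
It also fails if it takes over 42 s, if anything falls off the work surface, if the arm or the gripper's body presses on something with over 40 N, if the wrist force passes 120 N, or if a joint passes its speed limit or range.

ROBOT

A 6-joint arm with a two-finger parallel gripper is mounted at the origin on a cart in front of the work surface, level with it; the furniture and walls round the work are solid. World frame = base frame: x ahead of the robot, y to its left, z up, the work surface at z = 0. Lengths are in mm, angles in rad, forces in N, time in s.
With the tool pointing down it reaches from about 350 to 975 mm from the base axis. Payload 7.1 kg.
Tool frame: the origin (TCP) lies midway between the tips of the shut fingers; the grasp point (between the pads) lies 19 mm behind it (ctrl.grip_point_offset is the distance from the TCP to the grasp point, in mm); z points along the fingers, y is the line along which they close (so a half turn about z gives the same grasp; the last joint's range is limited). The gripper opens to 88 mm and grips with 3 to 60 N. Pads are 20 mm wide; open, the fingers measure 115 mm over their backs; the gripper's body (75 mm by 178 mm) begins 61 mm behind the grasp point.
Start: joints at [-1.238, 0.423, 1.63, -0, 1.089, -0.019], TCP at [215.384, -586.698, 222.675] pointing down, gripper open.
Joint ranges: [-3, 3], [-0.9, 2.11], [0.09, 2.58], [-1.31, 4.45], [0.11, 2.69], [-2.54, 2.54]. Speed limits (rad/s): [2.39, 2.39, 3.01, 3.14, 3.14, 3.14].

INTERFACE

Orientations are given as a rotation vector (axis times angle).
In Python, from workcell import get_obs, optics, close_job, spotter, ctrl gives the robot as it stands. The module is installed in compiled form; this text tells all that it offers.
- The arm moves only by the tool move_arm, never from a script. Its argument "rows" is a list of rows, each a list of 5 numbers: the shift along the tool's x, y, z in cm, then the turn about the tool's z in degrees, then the opening in per cent of the stroke, from 0 (shut) to 100 (fully open). A call has 1 to 10 rows; each row shifts and turns the commanded pose from where the row before left it, along the tool's axes as they then stand; what a row does not reach is not made up. A row lasts 1/8 s, in which the tool goes at most 62.5 mm and 10.7 degrees, less where a joint would pass 70% of its speed; a pose out of reach is approached as far as the arm can. A call with a gripper value outside its range is refused whole. The fingers move at their own pace and stop on an object; the grip force is fixed at half the most. Time passes only in rows, so rows that do not move let the fingers close. It gives the time, the measured TCP pose, the force, the opening and the grip force at its end, in the units of the state.
- get_obs(): the state, without advancing time (a new reading comes with each control period).
- optics.get_image(name): name is "scene" or "top" or "wrist"; returns the picture (480x640x3 uint8, blue, green, red); there is no depth.
- optics.calibration(name): a dict with "camera_matrix" (3x3 intrinsics, pixels), "xyz" and "orientation" of the camera in the world. Camera axes: x right, y down, z forward; pixel columns grow to the right and rows downward; lengths in mm; the calibration is good to about 2 mm. The wrist camera is an equidistant fisheye: a pixel r from the principal point sees the ray r / f radians off the axis. A picture is of the moment at which its call begins: read the wrist's pose just before it. calibration takes no time and is no camera call; for the wrist camera it gives the pose at the moment of the call.
- close_job(): hands the job in; it is judged then, once.
Trained networks look in the newest picture that a camera, given by its name, has taken for a name from the list of things; names that differ only in an ending like _2 or _b are one class to them, and where a whole thing is asked for, a point or a joint stands for the part that bears it (a point fixed in the world has none). Each returns a list of dicts, best first, with "conf" (0 to 1); they miss things now and then, are a little off and sometimes report something else, mostly with a low value. They report only what shows in the picture. A call takes as long as a camera call. They do not tell look-alikes from the thing itself.
- spotter.find_in(camera, label): "point" ([column, row] in pixels, amid what is visible of it).
- spotter.regions_of(camera, label): "region" (480x640 bool, what is visible of it) and "point" ([column, row] in pixels, amid what is visible of it).
The state is a dict: "t": time; "qpos": joint angles; "qvel": joint speeds; "joint_torque": joint torques, N m; "ee_pos": TCP position; "orientation": TCP orientation; "ft_force": force on the tool from outside, world axes, zero at the start; "moment": the same for the moment, N m; "width": finger opening in mm; "grasp_force": force on a finger pad.
Only numpy, scipy, OpenCV 4.12 (cv2) and the standard library are available. Lean on these libraries where they do the work, as an engineer would, in place of code of your own. Each camera call takes 0.05 s, during which the arm holds its last target. There are 200 camera calls.

## Working session

There is one attempt and no reset: what is moved stays moved. The work goes in short steps, Python scripts to look and compute and a tool call to move; the robot and the scene stay as the last step left them, time stands still between calls to the robot, and variables do not carry over. Pictures are saved under pics/ and viewed, at most 10 in all, crops included, and the job is handed in when it is done.

Besides the shell and the picture viewer there is one more tool, called after "Emit:" by a JSON object that holds its "op" and its "data". move_arm: Moves the arm, as the interface text tells. Its arguments: {"type":"object","properties":{"rows":{"type":"array","items":{"type":"array","items":{"type":"number"}}}},"required":["rows"]}

```bash
mkdir -p pics; python3 - <<'E'
from workcell import *
import cv2,numpy as np
for n in("scene","top"):
    im=optics.get_image(n);cv2.imwrite(f"pics/{n}0.png",im)
    c=optics.calibration(n);print(n,c)
    for l in("yellow","yellow_lid_edge","yellow_tab_press","yellow_lid_hinge","blue_tab_press","blue"):
        print(l,[(np.round(d["point"]).tolist(),round(d["conf"],2)) for d in spotter.find_in(n,l)][:4])
print(get_obs())
E
```

```text
scene {'camera_matrix': array([[462.1895534 ,   0.        , 320.0219519 ],
       [  0.        , 462.1895534 , 233.79502234],
       [  0.        ,   0.        ,   1.        ]]), 'xyz': array([-39.40546697, 832.65255726, 662.79490387]), 'orientation': array([-0.71850377,  2.35468741, -1.39824761])}
yellow [([358.0, 226.0], 0.97), ([328.0, 189.0], 0.58)]
yellow_lid_edge [([361.0, 208.0], 0.75), ([327.0, 174.0], 0.73)]
yellow_tab_press [([385.0, 218.0], 0.58), ([347.0, 186.0], 0.51)]
yellow_lid_hinge [([326.0, 189.0], 0.97), ([359.0, 224.0], 0.72)]
blue_tab_press [([301.0, 277.0], 0.85)]
blue [([276.0, 279.0], 0.59)]
top {'camera_matrix': array([[458.23196187,   0.        , 320.13725818],
       [  0.        , 458.23196187, 236.58442609],
       [  0.        ,   0.        ,   1.        ]]), 'xyz': array([ 476.23462386,  -33.06630091, 1131.25807699]), 'orientation': array([-2.15806121,  2.21775702, -0.10684295])}
yellow [([389.0, 247.0], 0.92), ([448.0, 155.0], 0.89), ([390.0, 242.0], 0.44)]
yellow_lid_edge [([392.0, 240.0], 0.73), ([448.0, 152.0], 0.62)]
yellow_tab_press [([453.0, 180.0], 0.61)]
yellow_lid_hinge [([389.0, 247.0], 0.81), ([447.0, 158.0], 0.78)]
blue_tab_press [([236.0, 273.0], 0.57)]
blue [([234.0, 243.0], 0.74)]
{'t': 0.7, 'qpos': array([-1.23797956e+00,  4.23034164e-01,  1.62987634e+00, -8.39894252e-06,
        1.08859810e+00, -1.90191277e-02]), 'qvel': array([-1.27081186e-04, -4.40524737e-04, -2.82424079e-04,  9.51682647e-04,
        3.53724126e-04, -2.67263951e-05]), 'joint_torque': array([ 4.04050472e-03, -5.44422591e+01, -2.74004745e+01,  6.45641726e-02,
        1.69539725e-02, -8.36616749e-06]), 'ee_pos': array([ 215.40087161, -586.71382334,  222.72551534]), 'orientation': array([3.09302231e+00, 5.49807681e-01, 9.08449726e-06]), 'ft_force': array([-0.61774763, -0.02940794,  0.08064574]), 'moment': array([ 0.03102602, -0.00420601,  0.00273404]), 'grasp_force': 0.0, 'width': 88.17322303228288}
```

View pics/top0.png

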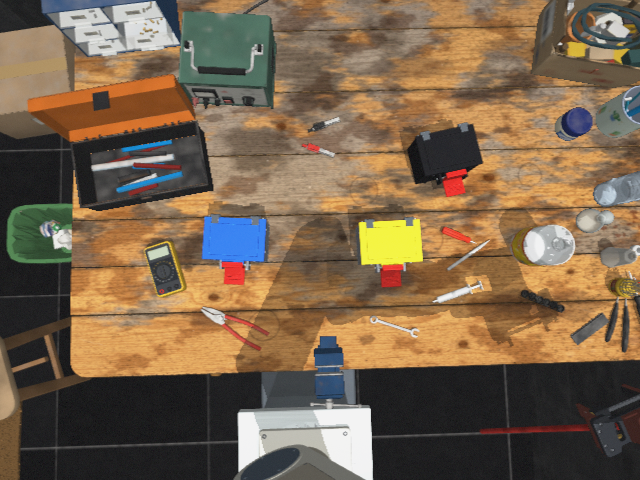

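View pics/scene0.png

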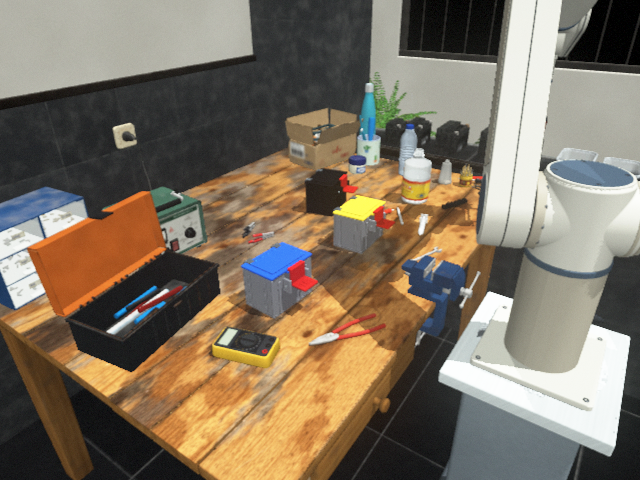

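Look-alikes in the top view are the black case at (447,155), the blue case at (234,243) and the yellow-lidded case at (390,245) with its red tab at (391,276). I choose the yellow one. Next I measure its pose and check it in a crop.

```bash
cat > h.py <<'E'
from workcell import *
import cv2,numpy as np
from scipy.spatial.transform import Rotation as R
def ray(n,uv,z):
    c=optics.calibration(n);K=c["camera_matrix"]
    d=R.from_rotvec(c["orientation"]).apply(np.linalg.inv(K)@[uv[0],uv[1],1.])
    return c["xyz"]+d*(z-c["xyz"][2])/d[2]
def proj(n,p):
    c=optics.calibration(n);q=c["camera_matrix"]@R.from_rotvec(c["orientation"]).inv().apply(np.array(p,float)-c["xyz"])
    return q[:2]/q[2]
E
python3 - <<'E'
from h import *
im=cv2.imread("pics/top0.png");hsv=cv2.cvtColor(im,cv2.COLOR_BGR2HSV)
def blob(lo,hi,u0,v0,u1,v1):
    m=cv2.inRange(hsv,lo,hi);k=np.zeros_like(m);k[v0:v1,u0:u1]=m[v0:v1,u0:u1]
    return max(cv2.findContours(k,0,2)[0],key=cv2.contourArea)
c=blob((22,150,120),(35,255,255),350,205,430,275)
w=np.array([ray("top",p[0],107)[:2] for p in c],np.float32)
r=cv2.minAreaRect(w);print("lid",r,cv2.boxPoints(r))
t=blob((0,150,100),(6,255,255),370,255,415,292)
print("tab px",cv2.boundingRect(t)); print("tab z78",cv2.minAreaRect(np.array([ray("top",p[0],78)[:2] for p in t],np.float32)))
print("scene tab", ray("scene",(385,218),90))
cv2.imwrite("pics/crop.png",cv2.resize(im[195:305,340:440],None,fx=5,fy=5))
o=get_obs();print(R.from_rotvec(o["orientation"]).as_matrix().round(3))
E
```

```text
lid ((542.3181762695312, -208.6217041015625), (99.77622985839844, 139.44326782226562), 1.9578826427459717) [[ 490.07715 -140.64519]
 [ 494.8412  -280.00705]
 [ 594.5592  -276.5982 ]
 [ 589.79517 -137.23636]]
tab px (380, 265, 23, 23)
tab z78 ((466.2723083496094, -212.284912109375), (50.878021240234375, 50.31278610229492), 88.4176025390625)
scene tab [ 461.77369018 -213.60528017   90.        ]
[[ 0.939  0.345  0.   ]
 [ 0.345 -0.939 -0.   ]
 [-0.     0.    -1.   ]]
```

View pics/crop.png

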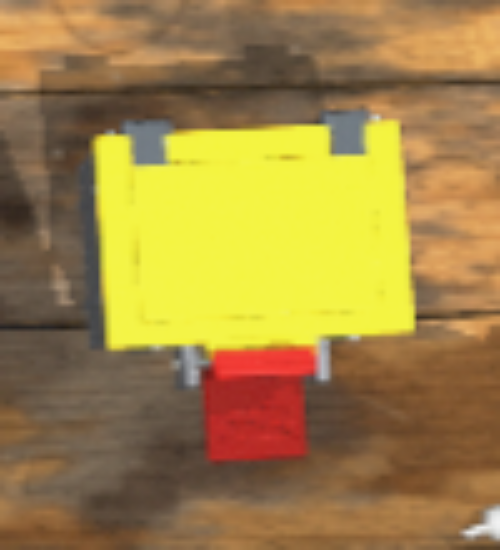

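The crop shows the yellow lid shut and the red tab intact, with its paddle at about (391,280) full-frame. Estimates in world coordinates: hinge (590,-207), press point (453,-212), case yaw +2°. Approaching with shut fingers.

Emit:
{"op": "move_arm", "data": {"rows": [[0, 0, 0, 9.1, 0], [0, 0, 0, 9.1, 0], [3.0, -4.6, 0, 0, 0], [3.0, -4.6, 0, 0, 0], [3.0, -4.6, 0, 0, 0], [3.0, -4.6, 0, 0, 0], [3.0, -4.6, 0, 0, 0], [3.0, -4.6, 0, 0, 0], [3.0, -4.6, 0, 0, 0], [3.0, -4.6, 0, 0, 0]]}}

```text
t: 1.95
ee_pos: [443.6, -209.2, 223.0]
orientation: [3.141, 0.053, 0.001]
ft_force: [-0.6, -0.7, -0.5]
width: 0.3
grasp_force: 0.0
```

Emit:
{"op": "move_arm", "data": {"rows": [[0, 0, 0, 0, 0], [0, 0, 0, 0, 0]]}}

```text
t: 2.2
ee_pos: [442.6, -210.8, 222.7]
orientation: [3.141, 0.055, -0.0]
ft_force: [0.5, 0.1, -0.1]
width: 0.4
grasp_force: 0.0
```

Emit:
{"op": "move_arm", "data": {"rows": [[0.5, 0.1, 3, 0, 0], [0, 0, 4, 0, 0], [0, 0, 3, 0, 0], [0, 0, 2.3, 0, 0], [0, 0, 0, 0, 0], [0, 0, 0, 0, 0]]}}

```text
t: 2.95
ee_pos: [447.8, -212.6, 100.4]
orientation: [3.141, 0.051, 0.001]
ft_force: [-0.3, -0.0, 0.5]
width: 0.0
grasp_force: 0.0
```

```bash
python3 - <<'E'
from h import *
im=optics.get_image("scene");p=proj("scene",(453,-212,78));t=proj("scene",get_obs()["ee_pos"]);print(p,t,get_obs()["ee_pos"])
cv2.imwrite("pics/s1.png",cv2.resize(im[140:270,290:460],None,fx=4,fy=4))
E
```

```text
[387.32244498 222.86828453] [389.49402919 215.87079882] [ 448.15126618 -212.51542837  100.68929442]
```

View pics/s1.png

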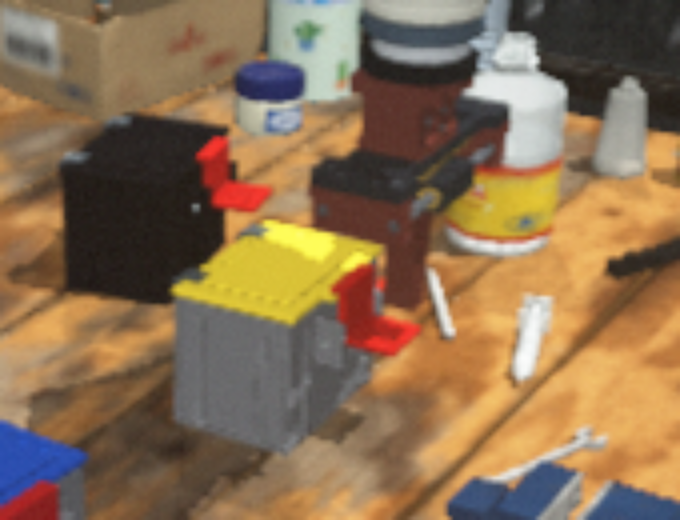

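The tip is seen at about (391,215), above the red paddle at about (387,222), which agrees with the projection. Pressing now.

Emit:
{"op": "move_arm", "data": {"rows": [[0, 0, 1.5, 0, 0], [0, 0, 0.6, 0, 0], [0, 0, 0.4, 0, 0], [0, 0, 0.4, 0, 0], [0, 0, 0.4, 0, 0], [0, 0, 0, 0, 0], [0, 0, 0, 0, 0]]}}

```text
t: 3.88
ee_pos: [448.3, -211.6, 66.9]
orientation: [3.141, 0.054, 0.002]
ft_force: [-0.0, 1.2, 4.5]
width: 0.1
grasp_force: 2.4
```

```bash
python3 - <<'E'
from h import *
im=optics.get_image("scene");print(get_obs()["ee_pos"],get_obs()["ft_force"])
cv2.imwrite("pics/s2.png",cv2.resize(im[120:270,290:460],None,fx=4,fy=4))
E
```

```text
[ 448.28673764 -211.58798202   66.89722218] [-0.05759303  1.93524428  5.59274718]
```

View pics/s2.png

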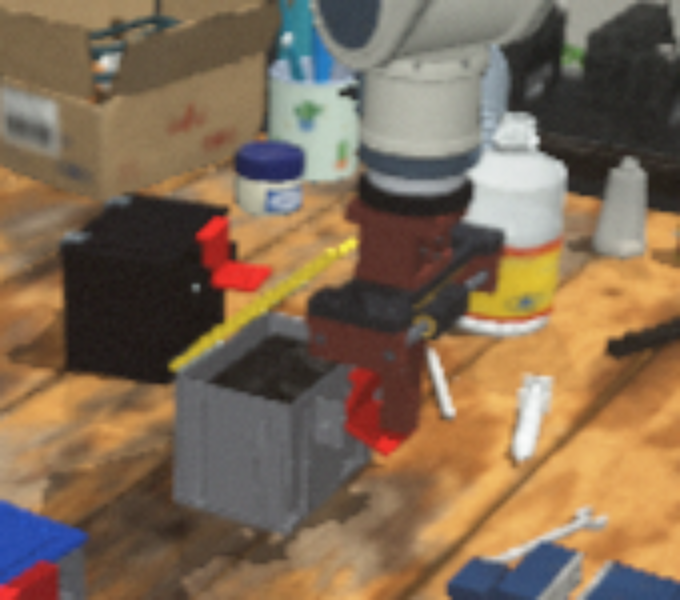

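The paddle is down and the yellow lid has risen to about 0.8 rad, clear of the hand. Retreating back and up to pushing height.

Emit:
{"op": "move_arm", "data": {"rows": [[-0.5, 0, -0.8, 0, 0], [-1.0, 0, -1.5, 0, 0], [-1, 0, -3, 0, 0], [0, 0, -3, 0, 0], [0, 0, -3, 0, 0], [0, 0, 0, 0, 0], [0, 0, 0, 0, 0], [0, 0, 0, 0, 0]]}}

```text
t: 4.92
ee_pos: [421.9, -212.0, 178.6]
orientation: [-3.14, -0.054, 0.003]
ft_force: [0.6, -1.1, 0.7]
width: 0.5
grasp_force: 0.0
```

```bash
python3 - <<'E'
from h import *
im=optics.get_image("scene");print(get_obs()["ee_pos"])
for th in (.8,1.,1.2): print(th,proj("scene",(590-98*np.cos(th),-209,104+98*np.sin(th)))-[290,110])
cv2.imwrite("pics/s3.png",cv2.resize(im[110:260,290:460],None,fx=4,fy=4))
E
```

```text
[ 422.00032021 -212.03360651  178.5884305 ]
0.8 [76.38799448 75.74239779]
1.0 [71.66412306 70.45767672]
1.2 [66.25588369 66.15814226]
```

View pics/s3.png

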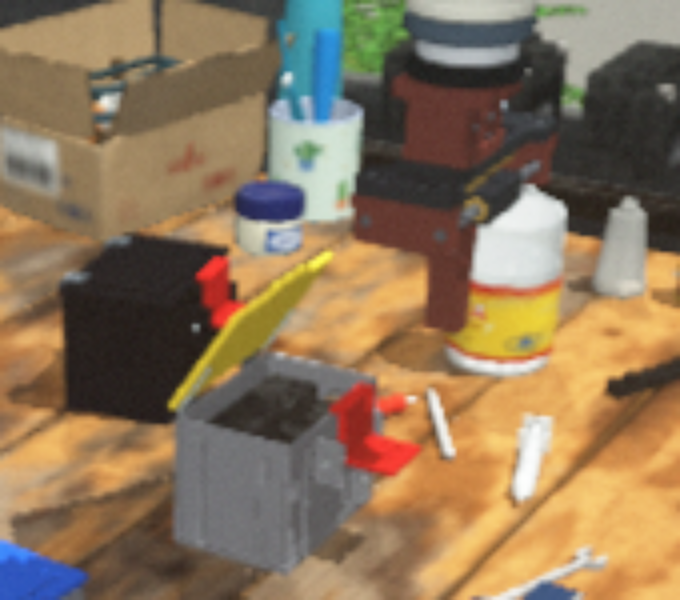

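The lid stands at about 1.0 rad, the tab is back up and the hand is clear. Moving in to push.

Emit:
{"op": "move_arm", "data": {"rows": [[2, 0, 0.6, 0, 0], [2, 0, 0, 0, 0], [2, 0, 0, 0, 0], [1.5, 0, 0, 0, 0], [1, 0, 0, 0, 0], [1, 0, 0, 0, 0], [1, 0, 0, 0, 0], [1, 0, 0, 0, 0], [1, 0, 0, 0, 0], [1, 0, 0, 0, 0]]}}

```text
t: 6.22
ee_pos: [558.3, -207.8, 173.7]
orientation: [3.141, 0.053, 0.0]
ft_force: [0.2, 0.7, 1.0]
width: 0.4
grasp_force: 0.2
```

Emit:
{"op": "move_arm", "data": {"rows": [[1, 0, 0, 0, 0], [0.8, 0, 0, 0, 0], [0.6, 0, 0, 0, 0], [0.4, 0, 0, 0, 0], [0, 0, 0, 0, 0], [0, 0, 0, 0, 0]]}}

```text
t: 6.98
ee_pos: [585.4, -206.8, 173.6]
orientation: [-3.141, -0.054, 0.0]
ft_force: [0.1, -0.1, -0.6]
width: 0.7
grasp_force: 0.0
```

Emit:
{"op": "move_arm", "data": {"rows": [[0.4, 0, 0, 0, 0], [0.4, 0, 0, 0, 0], [0.2, 0, 0, 0, 0], [0, 0, 0, 0, 0], [0, 0, 0, 0, 0]]}}

```text
t: 7.6
ee_pos: [595.6, -206.5, 173.6]
orientation: [3.141, 0.054, -0.0]
ft_force: [0.1, 0.4, -0.2]
width: 0.4
grasp_force: 0.0
```

```bash
python3 - <<'E'
from h import *
im=optics.get_image("scene");print(get_obs()["ee_pos"],get_obs()["ft_force"])
for th in (1.6,1.75,1.9): print(th,[(4*(proj("scene",(590-98*np.cos(th),y,104+98*np.sin(th)))-[290,110])).round() for y in(-138,-276)])
cv2.imwrite("pics/s4.png",cv2.resize(im[110:260,290:460],None,fx=4,fy=4))
E
```

```text
[ 595.55328497 -206.48081904  173.66196928] [-0.07844566 -0.12289067 -0.68420824]
1.6 [array([162., 277.]), array([266., 217.])]
1.75 [array([144., 274.]), array([249., 215.])]
1.9 [array([126., 275.]), array([232., 216.])]
```

View pics/s4.png

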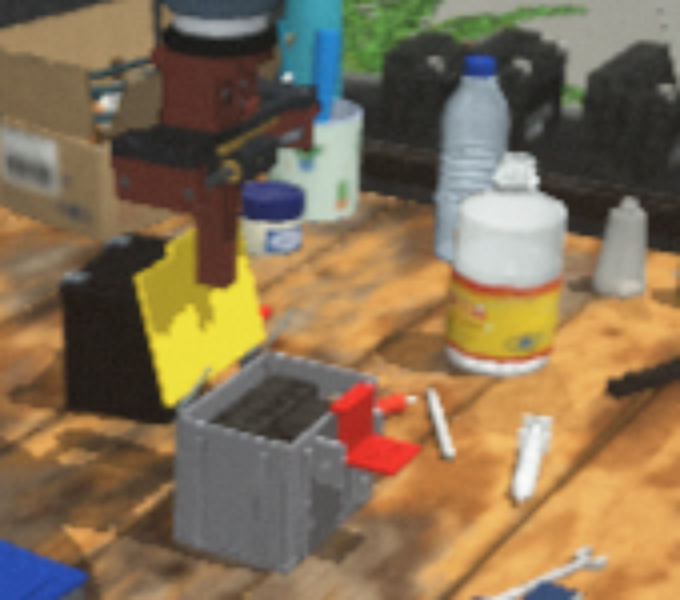

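The lid's near corner is at crop (136,276), about 1.82 rad. I'll nudge it the last few millimetres until the stop is felt.

Emit:
{"op": "move_arm", "data": {"rows": [[0.2, 0, 0, 0, 0], [0.2, 0, 0, 0, 0], [0, 0, 0, 0, 0], [0, 0, 0, 0, 0]]}}

```text
t: 8.15
ee_pos: [599.6, -206.3, 173.6]
orientation: [-3.141, -0.054, 0.0]
ft_force: [0.4, 0.8, 0.0]
width: 0.6
grasp_force: 0.0
```

Emit:
{"op": "move_arm", "data": {"rows": [[0.2, 0, 0, 0, 0], [0, 0, 0, 0, 0], [0, 0, 0, 0, 0]]}}

```text
t: 8.52
ee_pos: [601.6, -206.3, 173.7]
orientation: [-3.141, -0.054, 0.0]
ft_force: [-1.5, -0.1, 1.2]
width: 0.8
grasp_force: 0.2
```

Emit:
{"op": "move_arm", "data": {"rows": [[-1, 0, 0, 0, 0], [-3, 0, 0, 0, 0], [-4, 0, -1, 0, 0], [-5, 0, -3, 0, 0], [-4, 0, -4, 0, 0], [0, 0, -4, 0, 0], [0, 0, 0, 0, 0], [0, 0, 0, 0, 0], [0, 0, 0, 0, 0]]}}

```text
t: 9.65
ee_pos: [431.1, -211.7, 292.3]
orientation: [-3.14, -0.054, 0.003]
ft_force: [0.6, 0.5, 0.2]
width: 0.3
grasp_force: 0.0
```

```bash
python3 - <<'E'
from h import *
im=optics.get_image("scene");print(get_obs()["ee_pos"],get_obs()["ft_force"])
cv2.imwrite("pics/s5.png",cv2.resize(im[110:260,290:460],None,fx=4,fy=4))
E
```

```text
[ 431.18097228 -211.69482173  292.34840693] [-0.32358063 -0.37417268 -0.11996392]
```

View pics/s5.png

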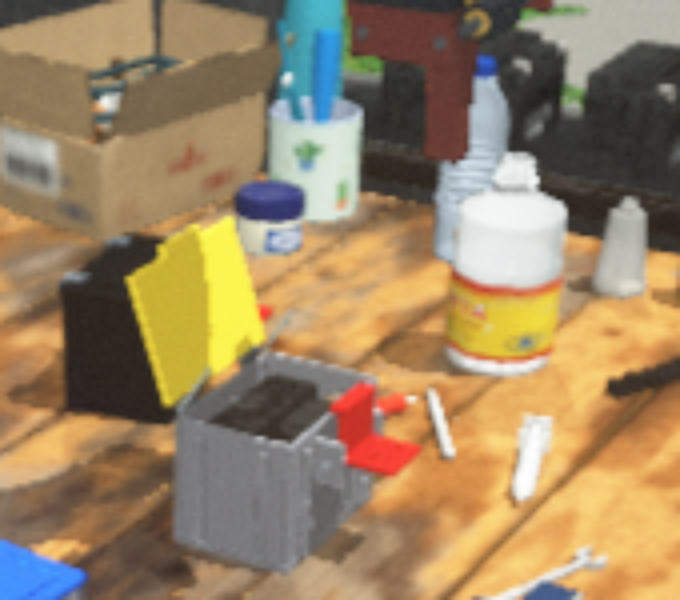

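The lid's corners are at crop (128,277) and (234,217), which matches about 1.9 rad. The tab is up, the battery is in place and the hand is clear, so I hand it in.

```bash
python3 -c "
from workcell import close_job
print(close_job())"
```

```text
the job is handed in; nothing more can be done
None
```

The yellow case is open with its lid leaning back at its stop (about 1.9 rad by the last picture), the tab is back up, the hand is clear, and the job is handed in; no verdict was shown.

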